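# Load an ejector blade into the argon chamber

## Robot

A 7-joint arm with a two-finger parallel gripper is mounted at the origin on a cart in front of the work surface, level with it; the furniture and walls round the work are solid. World frame = base frame: x ahead of the robot, y to its left, z up, the work surface at z = 0. Lengths are in m, angles in rad, forces in N, time in s.
With the tool pointing down it reaches from about 0.425 to 0.875 m from the base axis. Payload 4.7 kg.
Tool frame: the origin (TCP) lies midway between the tips of the shut fingers; the grasp point (between the pads) lies 19 mm behind it (ctrl.grip_point_offset is the distance from the TCP to the grasp point, in m); z points along the fingers, y is the line along which they close (so a half turn about z gives the same grasp; the last joint's range is limited). The gripper opens to 87 mm and grips with 3 to 60 N. Pads are 19 mm wide; open, the fingers measure 117 mm over their backs; the gripper's body (75 mm by 190 mm) begins 51 mm behind the grasp point.
Start: joints at [-1.155, 0.321, -0.07, 1.45, 0.023, 1.371, -0.057], TCP at [0.254, 0.598, 0.223] pointing down, gripper open.
Joint ranges: [-2.86, 2.86], [-0.3, 2.09], [-1.38, 1.24], [0.06, 2.45], [-1.56, 4.7], [0.09, 2.05], [-2.69, 2.69]. Speed limits (rad/s): [2.57, 2.57, 3.14, 3.14, 3.14, 3.14, 3.14].

## Interface

Orientations are given as a rotation vector (axis times angle).
In Python, from bench import ctrl gives the robot as it stands. The module is installed in compiled form; this text tells all that it offers.
- The arm moves only by the shell command python3 -m handwheel 'ROWS' [OPENING] [FORCE]. ROWS is JSON, a list of rows, each an object of numbers: "x", "y", "z": the shift along the tool's x, y, z in m; "wx", "wy", "wz": the turn, a rotation vector about the tool's x, y, z in degrees. A call has 1 to 10 rows; each row is the pose to reach, as a shift and turn from the pose commanded when the call began, along the tool's axes at that moment; what a row does not reach only later rows make up. A row lasts 1/12 s, in which the tool goes at most 41.7 mm and 7.16 degrees, less where a joint would pass 70% of its speed; a pose out of reach is approached as far as the arm can. A call with a gripper value outside its range is refused whole. OPENING is the finger opening in m, from 0 to 0.087, set as the call begins (- or left out, the last holds). The fingers move at their own pace and stop on an object; FORCE is the grip in N (left out, the last holds). Time passes only in rows, so rows that repeat a pose let the fingers close. It gives the time, the measured TCP pose, the force, the opening and the grip force at its end, in the units of the state.
- ctrl.get_state(): the state, without advancing time (a new reading comes with each control period).
- ctrl.get_image(name): name is "scene" or "top" or "wrist"; returns a dict with "image" (384x512x3 uint8, red, green, blue), "K" (3x3 intrinsics, pixels), "world_to_cam" (4x4, takes a point from world to camera coordinates); the wrist camera has in their place "hand_eye" (4x4, takes a point from camera to tool coordinates, whose origin is the TCP and whose axes are the flange's). Camera axes: x right, y down, z forward; pixel columns grow to the right and rows downward; lengths in m; the calibration is good to about 2 mm. A picture is of the moment at which its call begins: read the wrist's pose just before it. There is no depth.
- ctrl.close_job(): hands the job in; it is judged then, once.
The state is a dict: "time": time; "joint_positions": joint angles; "qd": joint speeds; "joint_torque": joint torques, N m; "position": TCP position; "tool_rot": TCP orientation; "ft_force": force on the tool from outside, world axes, zero at the start; "torque": the same for the moment, N m; "grip_width": opening from 0.0 (shut) to 1.0 (fully open); "grip_force": force on a finger pad.
Only numpy, scipy, OpenCV 4.12 (cv2) and the standard library are available. Lean on these libraries where they do the work, as an engineer would, in place of code of your own. Each camera call takes 0.05 s, during which the arm holds its last target. There are 200 camera calls.

## Task

Load the flat ejector blade into the argon welding chamber: tilt it so that its thin tip goes in first under the fixed glass, and lay it down gently, right side up and flat on its two rests, with the tip reaching through between the two locating pins. Then turn the argon valve until its pointer stands on the dial's long mark. Do not knock the glass, and leave the other things on the bench where they are.

Things in the scene. Friction and masses are not known exactly. Their poses are not given: they have to be found in the camera images.
- chamber: Aluminium box bolted to the bench. Origin on the bench surface, z up, +x from its glazed end to its loading opening. Walls 5 mm thick, top z = 58 mm; inside x = -45 to 110, y = -44 to 44, floor z = 10 (all in mm). Glass covers x below 31.5, so the opening is 78 long, 88 wide: open the fingers only a little in it. Argon valve outside the glazed end at x = -83, y = 0. Inside: see the rests.
- window: The fixed glass of the chamber with the steel channel along its edge at the opening (origin and axes as the chamber's): x = -50 to 31.5 mm, underside z = 56.5 at the channel, 58 elsewhere; top 64.5, side clamp strips and their screws to 68.5. Not to be struck.
- opening_edge (a point): Middle of the lower corner of the glass's edge channel, where the loading opening begins: chamber x = 31.5, y = 0, z = 56.5 mm. Chamber axes.
- tip_rest (a point): Top middle of the brass tip rest under the glass: chamber x = -1, y = 0, z = 20 mm (axes as the chamber's). 10 mm long in x. Two upright locating pins 6 mm thick stand on it at y = -14 and +14, 22 mm clear between them, 7.5 mm above the rest. Loaded, the blade's tip points to chamber -x and lies 3 to 35 mm beyond the pins' axis, best 12: tip at chamber x = -13.
- shank_rest (a point): Top middle of the brass shank rest below the loading opening: chamber x = 66, y = 0, z = 20 mm. 30 mm long in x, only 12 mm wide and 10 mm above the box floor, so that fingers pass on both sides of it. Loaded best, the blade's origin is at chamber x = 39.5, y = 0, z = 20 and its axes are parallel to the chamber's.
- blade: Loose plain steel flat ejector blade, 105 mm long, 0.12 kg, flat on the bench in front of the chamber. Origin mid-length on its flat underside, z up, -x towards its thin tip, +x to its head. Head 26 wide, 10 thick, x = 46.5 to 52.5 mm. Shank 20 wide, 10 thick, x = -5.5 to 46.5. Tip part 14 wide, 5 thick, x = -52.5 to -5.5. Balances at about x = 13.
- blade_tip (a point): Middle of the tip end on the underside (blade x = -52.5 mm, z = 0).
- blade_shank (a point): A good place to grip the shank across its 20 mm width: blade x = 24.5 mm, 5 mm above the underside. It lies free in the loading opening when the blade is loaded.
- purge_valve (a joint): Angle of the argon valve's wing knob (rad), 0 to 2.6, growing counter-clockwise seen from above; friction of 0.05 N m holds it where it is left. On the long mark it reads 2.0 and the pointer points straight at the box (chamber +x); at q it points at q - 2.0 from chamber +x, counter-clockwise. It starts between 0.55 and 1.2.
- valve_wing (a point): Middle of the valve's wing, on its turning axis, 8 mm under its top; x axis along the pointer. The wing is dark, 10 mm thick, 35 long, z = 66 to 84.5 mm above the bench over a round hub 25 across, with a pointed end and a white line on top towards it. Under it a pale dial 58 across, top z = 58, with five short marks and one long thick mark.
- caliper: Bystander: steel digital caliper 230 mm long lying at the front right.
- parts_tin: Bystander: round metal tin 53 mm across, 22 mm high, at the front.
- tweezers: Bystander: steel tweezers 116 mm long at the front left.
- loupe: Bystander: black eye loupe 33 mm across, 30 mm high, left of the chamber.
- collet_2: Bystander: steel spring collet 29 mm across, 36 mm high, right behind the valve.
- shim_roll: Bystander: roll of copper shim 38 mm across, 25 mm high, at the right.

How it is judged:
On the way, in this order (a step that is already met when the one before it is completed fails the run):
1. the blade lies right side up and flat on both rests, its tip between the pins under the glass (x of blade_tip in the frame of chamber between -0.036 and -0.004 m and y of blade_tip in the frame of chamber between -0.009 and 0.009 m and z of blade_tip in the frame of chamber between 0.017 and 0.023 m and y of blade_shank in the frame of chamber between -0.01 and 0.01 m and z of blade_shank in the frame of chamber between 0.022 and 0.028 m and angle between blade's own z axis and vertical below 0.06 rad), for 0.2 s.
2. the valve's pointer stands on the long mark (value of joint purge_valve between 1.87 and 2.13 rad), for 0.2 s.
At the end, for the whole second after the job is handed in: The blade rests right side up and level (3.5 degrees) on both rests (height within 3 mm), its tip between the pins and 3 to 35 mm beyond their axis, its shank within 10 mm of the chamber's middle line; the valve is within 0.13 rad of the long mark; nothing is held (all of step 1 and all of step 2 and linear speed of blade below 0.02 m/s and velocity of joint purge_valve below 0.05 rad/s); the robot touches nothing.
It fails at once if the glass was knocked or pressed (over 12 N) (contact force between window and anything else above 12 N).
It fails at once if the blade was dropped or thrown inside the chamber (faster than 0.4 m/s below the level of the glass) (horizontal distance between blade and opening_edge below 0.06 m and height (world z) of blade below 0.055 m and linear speed of blade above 0.4 m/s).
It fails at once if a bystander (caliper, tin, tweezers, loupe, collet, shim roll) was moved by more than 25 mm (distance of any of caliper, parts_tin, tweezers, loupe, collet_2, shim_roll from where it was at the start of the episode above 0.025 m).
It also fails if it takes over 48 s, if anything falls off the work surface, if the arm or the gripper's body presses on something with over 40 N, if the wrist force passes 120 N, or if a joint passes its speed limit or range.

## Working session

There is one attempt and no reset: what is moved stays moved. The work goes in short steps, Python scripts to look and compute and a shell command to move; the robot and the scene stay as the last step left them, time stands still between calls to the robot, and variables do not carry over. Pictures are saved under pics/ and viewed, at most 10 in all, crops included, and the job is handed in when it is done.

```bash
mkdir -p pics; cat > h.py <<'E'
import numpy as np, cv2
from scipy.spatial.transform import Rotation as R
from bench import ctrl
def snap(n,f=None):
    s=ctrl.get_state(); d=ctrl.get_image(n)
    if 'hand_eye' in d:
        T=np.eye(4);T[:3,:3]=R.from_rotvec(s['tool_rot']).as_matrix();T[:3,3]=s['position']
        d['world_to_cam']=np.linalg.inv(T@d['hand_eye'])
    if f: cv2.imwrite('pics/'+f,d['image'][:,:,::-1])
    return d
def ray(d,uv,z):
    M=d['world_to_cam'];Rm=M[:3,:3];c=-Rm.T@M[:3,3]
    v=Rm.T@np.linalg.inv(d['K'])@np.array([uv[0],uv[1],1.]); return c+v*(z-c[2])/v[2]
def proj(d,P):
    p=d['world_to_cam'][:3]@np.append(P,1); p=d['K']@p; return p[:2]/p[2]
E
python3 - <<'E'
from h import *
a=snap('top');b=snap('scene');
np.savez('a.npz',**{k:a[k] for k in a if k!='name'});np.savez('b.npz',**{k:b[k] for k in b})
cv2.imwrite('pics/top.png',cv2.resize(a['image'][:,:,::-1],(800,600),interpolation=cv2.INTER_CUBIC))
cv2.imwrite('pics/scene.png',cv2.resize(b['image'][:,:,::-1],(800,600),interpolation=cv2.INTER_CUBIC))
for d in(a,b): M=d['world_to_cam'];print(d['K'],-M[:3,:3].T@M[:3,3],M[:3,:3])
print(ctrl.get_state())
E
```

```text
[[368.26796903   0.         248.44554111]
 [  0.         368.26796903 189.17556879]
 [  0.           0.           1.        ]] [0.5043914  0.03281041 0.92863148] [[ 0.02458612 -0.99948532  0.02060649]
 [-0.99826404 -0.02564917 -0.05301905]
 [ 0.0535203  -0.01926718 -0.99838087]]
[[397.58984251   0.         259.76634981]
 [  0.         397.58984251 190.66649354]
 [  0.           0.           1.        ]] [ 0.02360692 -0.57531483  0.48710503] [[ 0.7719021  -0.63567302  0.00932487]
 [-0.28413042 -0.35806859 -0.88941373]
 [ 0.56871526  0.68389085 -0.45700794]]
{'time': 0.1, 'joint_positions': array([-1.15487653,  0.3217507 , -0.07006201,  1.45152298,  0.02266036,
        1.37081658, -0.05687828]), 'qd': array([-0.00072817, -0.00188962,  0.00068592, -0.00204684, -0.00165517,
       -0.00067123,  0.00044355]), 'joint_torque': array([ 9.86875375e-05, -4.92572200e+01, -4.05531870e-01, -3.13398993e+01,
       -6.40429440e-02,  3.93975258e-02,  7.12976907e-05]), 'position': array([0.25409838, 0.59774694, 0.22158462]), 'tool_rot': array([-6.26841706e-01, -3.07823119e+00,  2.67403798e-03]), 'ft_force': array([-0.59185791,  0.34089569,  0.1421621 ]), 'torque': array([0.00239408, 0.02952255, 0.03151124]), 'grip_force': 0.0, 'grip_width': 1.0019732702760569}
```

View pics/top.png

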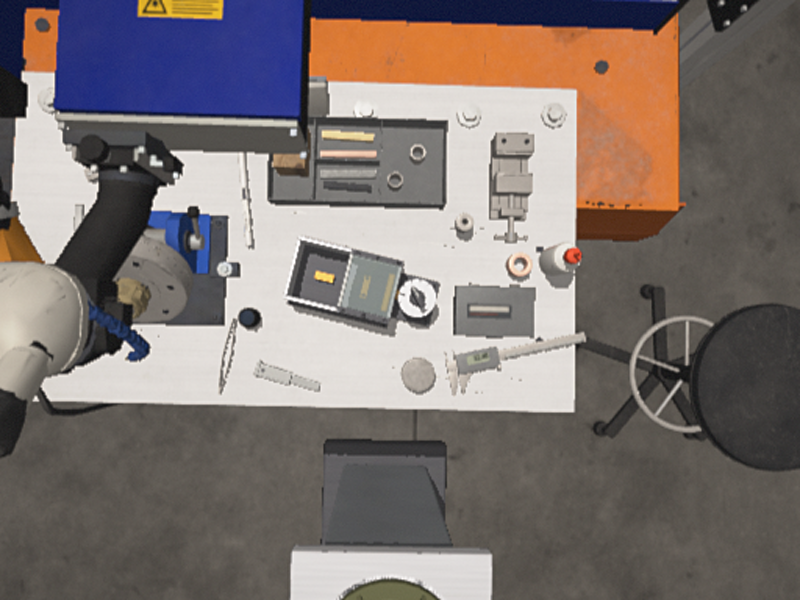

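View pics/scene.png

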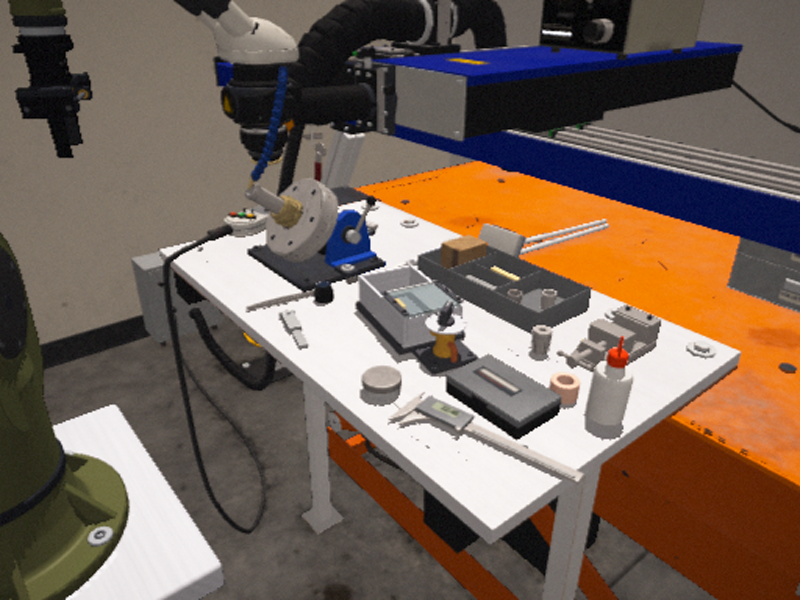

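The top view shows the chamber near (345,282), with its opening to the left (world +y) and the valve at (418,298). The blade is at (287,376), head left and tip right. I'll zoom in for corner pixels.

```bash
python3 - <<'E'
from h import *
a=dict(np.load('a.npz'));im=a['image']
c=im[145:260,140:300,::-1];cv2.imwrite('pics/crop.png',cv2.resize(c,None,fx=5,fy=5,interpolation=cv2.INTER_CUBIC))
# blade: grey on white
h=cv2.cvtColor(im,cv2.COLOR_RGB2GRAY)
m=((h<205)*255).astype(np.uint8); m[:225]=0;m[:,:155]=0;m[:,210:]=0;m[255:]=0
cs,_=cv2.findContours(m,cv2.RETR_EXTERNAL,cv2.CHAIN_APPROX_NONE)
for k in cs:
    if cv2.contourArea(k)>60: print(cv2.contourArea(k),cv2.minAreaRect(k),[ray(a,p,.008)[:2].round(4) for p in cv2.boxPoints(cv2.minAreaRect(k))])
E
```

```text
316.5 ((183.92616271972656, 240.4805908203125), (43.671051025390625, 11.655791282653809), 14.743562698364258) [array([0.421 , 0.2274]), array([0.4489, 0.2211]), array([0.4239, 0.1159]), array([0.396 , 0.1223])]
```

View pics/crop.png

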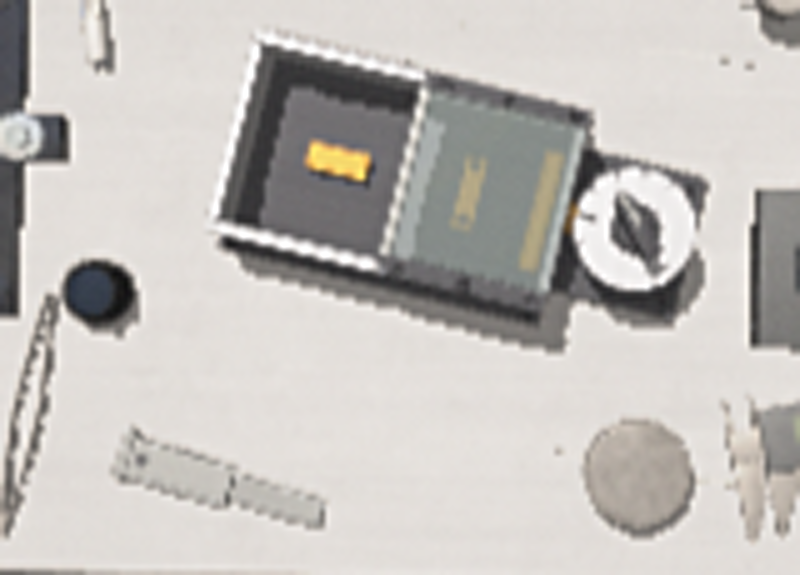

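The zoomed crop gives these positions:
- **Chamber top corners:** (262,38) and (218,232) at the loading end.
- **Shank rest:** (338,160).
- **Tip rest:** (467,195).
- **Dial:** (635,230), with the wing running from (617,170) to (660,270) and the pointer end upwards.
- **Blade:** head at (127,455), tip at (323,515).

```bash
python3 - <<'E'
from h import *
a=dict(np.load('a.npz'))
f=lambda x,y,z: ray(a,(140+(x+.5)/5-.5,145+(y+.5)/5-.5),z)
P=[((262,38),.058,(115,-49)),((218,232),.058,(115,49)),((338,160),.020,(66,0)),((467,195),.02,(-1,0)),((635,230),.058,(-83,0)),((590,118),.064,(-50,-49)),((545,297),.064,(-50,49))]
W=np.array([f(*p[0],p[1])[:2] for p in P]);C=np.array([p[2] for p in P])/1000
wc,cc=W.mean(0),C.mean(0);Hm=(C-cc).T@(W-wc)
th=np.arctan2(Hm[0,1]-Hm[1,0],Hm[0,0]+Hm[1,1]);Rm=np.array([[np.cos(th),-np.sin(th)],[np.sin(th),np.cos(th)]])
t=wc-Rm@cc;print('chamber',t,np.degrees(th),'resid mm',((C@Rm.T+t-W)*1000).round(1).tolist())
h=(f(137,430,.010)+f(115,478,.010))/2;tp=(f(328,502,.005)+f(318,527,.005))/2
d=(h-tp)[:2];print('blade head',h,'tip',tp,np.linalg.norm(d),np.degrees(np.arctan2(d[1],d[0])))
p0=f(617,170,.0845);p1=f(660,270,.0845);print('wing',p0,p1,np.linalg.norm(p0-p1),np.degrees(np.arctan2(*(p0-p1)[1::-1])))
s=ctrl.get_state();T=R.from_rotvec(s['tool_rot']).as_matrix();print(T)
he=ctrl.get_image('wrist')['hand_eye'];print(he)
E
```

```text
chamber [0.56693525 0.05249523] 78.26336502999403 resid mm [[2.8, 3.0], [-0.4, 5.3], [-1.2, -0.8], [0.8, -2.3], [1.3, -1.7], [3.9, -2.2], [-7.1, -1.4]]
blade head [0.43401534 0.21888498 0.01      ] tip [0.40598315 0.12135492 0.005     ] 0.10147864325777815 73.96423049564055
wing [ 0.57486748 -0.0163705   0.0845    ] [ 0.52934846 -0.03716328  0.0845    ] 0.05004318784931511 24.550599520469998
[[-9.20366257e-01  3.91057134e-01 -5.20537286e-04]
 [ 3.91057448e-01  9.20364825e-01 -1.63138414e-03]
 [-1.58880201e-04 -1.70503090e-03 -9.99998534e-01]]
[[-4.39665178e-04 -9.54484550e-01 -2.98260039e-01  8.11944436e-02]
 [ 9.99999902e-01 -4.32092369e-04 -9.13285093e-05  2.14534156e-04]
 [-4.17042356e-05 -2.98260050e-01  9.54484647e-01 -1.62715987e-01]
 [ 0.00000000e+00  0.00000000e+00  0.00000000e+00  1.00000000e+00]]
```

```bash
python3 - <<'E'
from h import *
a=dict(np.load('a.npz'));b=dict(np.load('b.npz'))
def tri(p,q):
    A=[];B=[]
    for d,u in((a,p),(b,q)):
        Pm=d['K']@d['world_to_cam'][:3];u=np.array(u)*.64
        for k in(0,1): r=u[k]*Pm[2]-Pm[k];A.append(r[:3]);B.append(-r[3])
    return np.linalg.lstsq(np.array(A),np.array(B),rcond=None)[0]
for n,p,q in [('hose end',(145,350),(250,185)),('body',(30,320),(255,45)),('hose top',(95,310),(285,70)),('eyep',(10,410),(235,15)),('laser corner',(305,135),(375,65)),('laserfrontR',(305,150),(465,135)),('laserL',(55,110),(385,125))]: 
    P=tri(p,q);print(n,P.round(3),proj(a,P)/.64,proj(b,P)/.64)
E
```

```text
hose end [0.458 0.331 0.187] [141.00216314 356.71241106] [255.2574749  185.73752661]
body [0.497 0.353 0.394] [ 26.94801472 325.32445769] [258.15072321  45.55419063]
hose top [0.514 0.307 0.363] [ 95.37946717 309.40127923] [284.60788215  69.94145604]
eyep [0.44  0.328 0.442] [ 18.10503991 394.88226016] [226.38543881  12.53617858]
laser corner [0.631 0.142 0.388] [263.88974597 189.84223129] [413.84691408  57.44185184]
laserfrontR [0.709 0.117 0.273] [308.09519396 146.86408457] [462.19770368 135.21833086]
laserL [0.773 0.421 0.231] [64.73969774 98.42486691] [376.91392644 124.47800418]
```

```bash
python3 -m handwheel '[{"y":-0.02,"z":0.008,"wz":7},{"y":-0.04,"z":0.016,"wz":14},{"y":-0.06,"z":0.024,"wz":21},{"y":-0.08,"z":0.032,"wz":28},{"y":-0.1,"z":0.04,"wz":35},{"y":-0.12,"z":0.048,"wz":42},{"y":-0.14,"z":0.056,"wz":49},{"y":-0.16,"z":0.064,"wz":56},{"y":-0.18,"z":0.072,"wz":63},{"y":-0.2,"z":0.08,"wz":70}]' 0.05 30
cat > go.py <<'E'
# print shift/turn in tool axes to reach TCP target with chamber-like yaw and tilt
import sys
from h import *
x,y,z,yaw,tilt=map(float,sys.argv[1:6])
s=ctrl.get_state();T=R.from_rotvec(s['tool_rot'])
# goal: tool y along yaw-90 dir, tool z down, then tilt (deg, + = blade tip down) about blade y axis
yw=np.radians(yaw);bx=np.array([np.cos(yw),np.sin(yw),0]);by=np.array([-bx[1],bx[0],0])
G=R.from_matrix(np.c_[-bx,-by,[0,0,-1]] if 0 else np.c_[np.cross(-by,[0,0,-1]),-by,[0,0,-1]])
G=R.from_rotvec(-np.radians(tilt)*by)*G
print('t',s['time'],'shift mm',(T.inv().apply(np.array([x,y,z])-s['position'])*1000).round(1),'turn deg',np.degrees((T.inv()*G).as_rotvec()).round(1))
E
python3 go.py 0.40 0.17 0.16 74 0
```

```text
t 0.15 shift mm [-301.6 -336.6   62.2] turn deg [-0.1  0.1 83. ]invalid input at $[0]: expected keys x, y, z, wx, wy, wz
```

```bash
python3 -m handwheel '[{"x":0,"y":-0.02,"z":0.008,"wx":0,"wy":0,"wz":7},{"x":0,"y":-0.04,"z":0.016,"wx":0,"wy":0,"wz":14},{"x":0,"y":-0.06,"z":0.024,"wx":0,"wy":0,"wz":21},{"x":0,"y":-0.08,"z":0.032,"wx":0,"wy":0,"wz":28},{"x":0,"y":-0.1,"z":0.04,"wx":0,"wy":0,"wz":35},{"x":0,"y":-0.12,"z":0.048,"wx":0,"wy":0,"wz":42},{"x":0,"y":-0.14,"z":0.056,"wx":0,"wy":0,"wz":49},{"x":0,"y":-0.16,"z":0.064,"wx":0,"wy":0,"wz":56},{"x":0,"y":-0.18,"z":0.072,"wx":0,"wy":0,"wz":63},{"x":0,"y":-0.2,"z":0.08,"wx":0,"wy":0,"wz":70}]' 0.05 30
python3 go.py 0.40 0.17 0.16 74 0
```

```text
time: 0.98
position: [0.1755, 0.413, 0.1419]
tool_rot: [2.286, 2.155, -0.0]
ft_force: [-0.2, 0.2, 0.7]
grip_width: 0.583
grip_force: 0.0
t 0.9833 shift mm [-229.4  238.4  -18. ] turn deg [-0.   0.  12.6]
```

```bash
python3 -m handwheel '[{"x":-0.025,"y":0.026,"z":-0.002,"wx":0,"wy":0,"wz":2},{"x":-0.05,"y":0.052,"z":-0.004,"wx":0,"wy":0,"wz":4},{"x":-0.075,"y":0.078,"z":-0.006,"wx":0,"wy":0,"wz":6},{"x":-0.1,"y":0.104,"z":-0.008,"wx":0,"wy":0,"wz":8},{"x":-0.125,"y":0.13,"z":-0.01,"wx":0,"wy":0,"wz":10},{"x":-0.15,"y":0.156,"z":-0.012,"wx":0,"wy":0,"wz":12},{"x":-0.175,"y":0.182,"z":-0.014,"wx":0,"wy":0,"wz":12.6},{"x":-0.2,"y":0.208,"z":-0.016,"wx":0,"wy":0,"wz":12.6},{"x":-0.229,"y":0.238,"z":-0.018,"wx":0,"wy":0,"wz":12.6},{"x":-0.229,"y":0.238,"z":-0.018,"wx":0,"wy":0,"wz":12.6}]'
python3 - <<'E'
from h import *
d=snap('wrist');np.savez('w1.npz',**d)
cv2.imwrite('pics/w1.png',cv2.resize(d['image'][:,:,::-1],(800,600)))
E
```

```text
time: 1.82
position: [0.4066, 0.1664, 0.1614]
tool_rot: [2.51, 1.884, 0.003]
ft_force: [-0.3, -0.1, -0.4]
grip_width: 0.571
grip_force: 0.0
```

View pics/w1.png

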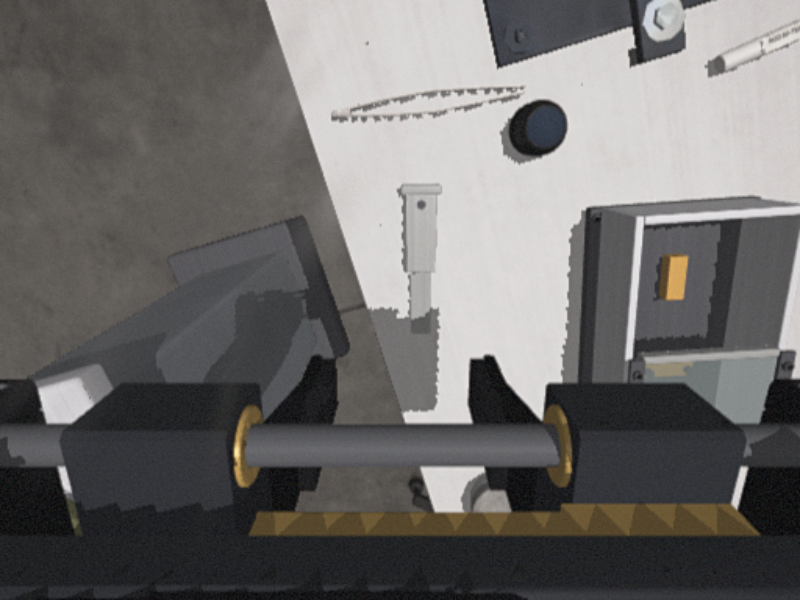

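The wrist view shows the blade head at (421,185) and tip end at (421,332). The chamber's near wall strip runs from (640,217) to (630,357), and the shank rest is at (673,278).

```bash
python3 - <<'E'
from h import *
d=dict(np.load('w1.npz'))
f=lambda x,y,z: ray(d,((x+.5)*.64-.5,(y+.5)*.64-.5),z)
h=(f(401,184,.01)+f(441,185,.01))/2;sh=(f(403.5,270,.01)+f(436,271,.01))/2;tp=(f(411,332,.005)+f(431,332,.005))/2
print(h,sh,tp);print('len',np.linalg.norm((h-tp)[:2]))
for p,q in((h,tp),(h,sh)): v=p-q;print('yaw',np.degrees(np.arctan2(v[1],v[0])))
u=(h-tp);u[2]=0;u/=np.linalg.norm(u);o=(h-52.5e-3*u+tp+52.5e-3*u)/2;print('blade origin',o)
for n,p,z in(('rest far',(675,255.5),.02),('rest near',(673,300),.02),('rest L',(662,278),.02),('rest R',(686,278),.02),('wall in far',(644,219),.058),('wall in near',(634,352),.058),('wall out far',(636,219),.058),('dial',(800,0),.058)): print(n,f(*p,z).round(4))
# bright/brass in current image
im=d['image'];hsv=cv2.cvtColor(im,cv2.COLOR_RGB2HSV);m=cv2.inRange(hsv,(10,90,120),(28,255,255));m[:,:400]=0;m[215:]=0
cs,_=cv2.findContours(m,cv2.RETR_EXTERNAL,cv2.CHAIN_APPROX_NONE)
for k in cs:
  if cv2.contourArea(k)>30:
    r=cv2.minAreaRect(k);print(r);[print(ray(d,p,.02).round(4)) for p in cv2.boxPoints(r)]
E
```

```text
[0.43766227 0.22380547 0.01      ] [0.42149229 0.16900434 0.01      ] [0.40992068 0.12356836 0.005     ]
len 0.1040051634543645
yaw 74.5300569679527
yaw 73.56043265990215
blade origin [0.42379148 0.17368692 0.0075    ]
rest far [0.5854 0.1341 0.02  ]
rest near [0.5806 0.1036 0.02  ]
rest L [0.5754 0.1211 0.02  ]
rest R [0.5907 0.1166 0.02  ]
wall in far [0.5516 0.1739 0.058 ]
wall in near [0.535  0.0944 0.058 ]
wall out far [0.5473 0.1752 0.058 ]
dial [0.64  0.26  0.058]
((432.77435302734375, 177.03048706054688), (11.484880447387695, 29.264358520507812), 6.34019136428833)
[0.5756 0.1061 0.02  ]
[0.5825 0.1365 0.02  ]
[0.5936 0.1319 0.02  ]
[0.587  0.1013 0.02  ]
```

```bash
python3 go.py 0.4305 0.1973 0.003 74.2 0
```

```text
t 1.8667 shift mm [ 34.   17.5 157.9] turn deg [ 0.1 -0.  -0.3]
```

```bash
python3 -m handwheel '[{"x":0.012,"y":0.006,"z":0.02,"wx":0,"wy":0,"wz":0},{"x":0.024,"y":0.012,"z":0.05,"wx":0,"wy":0,"wz":0},{"x":0.034,"y":0.0175,"z":0.08,"wx":0,"wy":0,"wz":0},{"x":0.034,"y":0.0175,"z":0.11,"wx":0,"wy":0,"wz":0},{"x":0.034,"y":0.0175,"z":0.125,"wx":0,"wy":0,"wz":0},{"x":0.034,"y":0.0175,"z":0.125,"wx":0,"wy":0,"wz":0}]'
python3 go.py 0.4305 0.1973 0.003 74.2 0
python3 - <<'E'
from h import *
d=snap('wrist');np.savez('w2.npz',**d)
cv2.imwrite('pics/w2.png',cv2.resize(d['image'][:,:,::-1],(800,600)))
E
python3 go.py 0.4305 0.1973 0.003 74.2 0
```

```text
time: 2.37
position: [0.4238, 0.2002, 0.0317]
tool_rot: [-2.501, -1.901, 0.013]
ft_force: [-1.7, 0.1, -0.5]
grip_width: 0.574
grip_force: 0.0
t 2.3667 shift mm [-0.8  7.3 28.7] turn deg [-0.3  0.4  0.3]
t 2.4167 shift mm [-1.8  5.9 30.8] turn deg [-0.2  0.2  0.2]
```

View pics/w2.png

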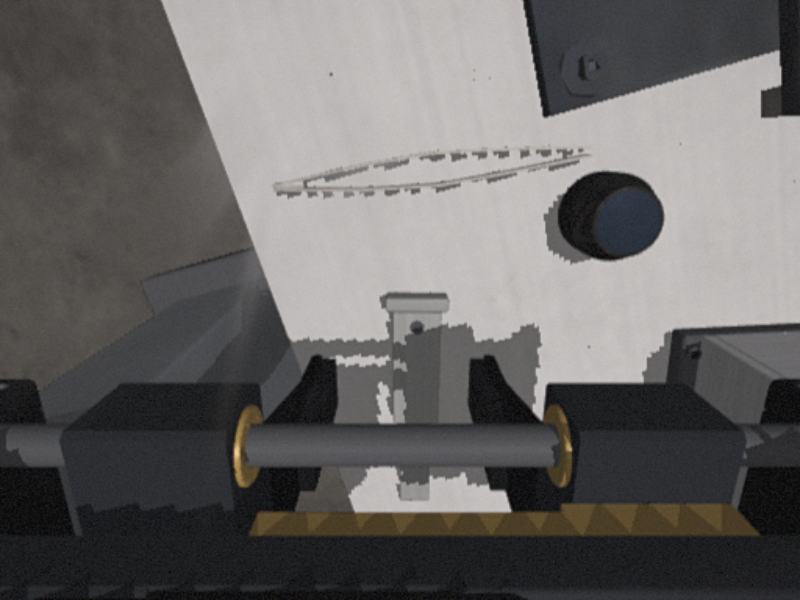

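The blade sits about 15 px right of the middle of the fingers. That agrees with the computed shift of about +5.5 mm in tool y.

```bash
python3 -m handwheel '[{"x":-0.001,"y":0.005,"z":0.008,"wx":0,"wy":0,"wz":0},{"x":-0.001,"y":0.005,"z":0.016,"wx":0,"wy":0,"wz":0},{"x":-0.001,"y":0.005,"z":0.022,"wx":0,"wy":0,"wz":0},{"x":-0.001,"y":0.005,"z":0.022,"wx":0,"wy":0,"wz":0},{"x":-0.001,"y":0.005,"z":0.022,"wx":0,"wy":0,"wz":0}]'
python3 go.py 0.4305 0.1973 0.003 74.2 0
```

```text
time: 2.83
position: [0.4321, 0.1987, 0.0136]
tool_rot: [-2.503, -1.899, 0.0]
ft_force: [-0.1, -0.6, 0.3]
grip_width: 0.573
grip_force: 0.0
t 2.8333 shift mm [-1.7 -1.2 10.6] turn deg [-0.  -0.   0.2]
```

```bash
python3 -m handwheel '[{"x":-0.0015,"y":-0.001,"z":0.005,"wx":0,"wy":0,"wz":0},{"x":-0.0015,"y":-0.001,"z":0.0105,"wx":0,"wy":0,"wz":0},{"x":-0.0015,"y":-0.001,"z":0.0105,"wx":0,"wy":0,"wz":0},{"x":-0.0015,"y":-0.001,"z":0.0105,"wx":0,"wy":0,"wz":0}]'
python3 -m handwheel '[{"x":0,"y":0,"z":0,"wx":0,"wy":0,"wz":0},{"x":0,"y":0,"z":0,"wx":0,"wy":0,"wz":0},{"x":0,"y":0,"z":0,"wx":0,"wy":0,"wz":0},{"x":0,"y":0,"z":0,"wx":0,"wy":0,"wz":0},{"x":0,"y":0,"z":0,"wx":0,"wy":0,"wz":0}]' 0.0 40
```

```text
time: 3.17
position: [0.4305, 0.1973, 0.0027]
tool_rot: [-2.503, -1.899, 0.001]
ft_force: [0.8, -0.2, -0.1]
grip_width: 0.575
grip_force: 0.0
time: 3.58
position: [0.4309, 0.1976, 0.0032]
tool_rot: [-2.503, -1.899, -0.001]
ft_force: [0.0, -0.7, -0.5]
grip_width: 0.28
grip_force: 0.0
```

```bash
python3 -m handwheel '[{"x":0,"y":0,"z":0,"wx":0,"wy":0,"wz":0},{"x":0,"y":0,"z":0,"wx":0,"wy":0,"wz":0},{"x":0,"y":0,"z":0,"wx":0,"wy":0,"wz":0}]' 
python3 -m handwheel '[{"x":0,"y":0,"z":-0.005,"wx":0,"wy":0,"wz":0},{"x":0,"y":0,"z":-0.02,"wx":0,"wy":0,"wz":0},{"x":0,"y":0,"z":-0.045,"wx":0,"wy":0,"wz":0},{"x":0,"y":0,"z":-0.07,"wx":0,"wy":0,"wz":0},{"x":0,"y":0,"z":-0.095,"wx":0,"wy":0,"wz":0},{"x":0,"y":0,"z":-0.12,"wx":0,"wy":0,"wz":0},{"x":0,"y":0,"z":-0.14,"wx":0,"wy":0,"wz":0},{"x":0,"y":0,"z":-0.14,"wx":0,"wy":0,"wz":0}]' 
python3 - <<'E'
c=(.5705,.0545);import math
u=(math.cos(math.radians(77.9)),math.sin(math.radians(77.9)))
print(c[0]+.110*u[0],c[1]+.110*u[1])
E
python3 go.py 0.5936 0.1621 0.143 77.9 20
```

```text
time: 3.83
position: [0.4308, 0.1976, 0.0032]
tool_rot: [-2.502, -1.899, -0.0]
ft_force: [-0.5, 0.4, 0.4]
grip_width: 0.223
grip_force: 40.0
time: 4.5
position: [0.4334, 0.1988, 0.1475]
tool_rot: [2.503, 1.898, 0.013]
ft_force: [0.8, 0.8, -0.9]
grip_width: 0.226
grip_force: 40.0
0.5935580419194204 0.16205615604344667
t 4.5 shift mm [  7.9 164.1   5.4] turn deg [ 0.9 19.6 -3.5]
```

```bash
python3 -m handwheel '[{"x":0.001,"y":0.02,"z":0,"wx":0,"wy":3,"wz":-1},{"x":0.003,"y":0.045,"z":0,"wx":0,"wy":6,"wz":-2},{"x":0.004,"y":0.07,"z":0,"wx":0,"wy":10,"wz":-3},{"x":0.006,"y":0.095,"z":0,"wx":0,"wy":14,"wz":-3.5},{"x":0.007,"y":0.12,"z":0,"wx":0.5,"wy":18,"wz":-3.5},{"x":0.008,"y":0.145,"z":0,"wx":0.5,"wy":20,"wz":-3.5},{"x":0.008,"y":0.164,"z":0,"wx":0.5,"wy":20,"wz":-3.5},{"x":0.008,"y":0.164,"z":0,"wx":0.5,"wy":20,"wz":-3.5},{"x":0.008,"y":0.164,"z":0,"wx":0.5,"wy":20,"wz":-3.5},{"x":0.008,"y":0.164,"z":0,"wx":0.5,"wy":20,"wz":-3.5}]' 
python3 - <<'E'
from h import *
d=snap('wrist');np.savez('w3.npz',**d)
cv2.imwrite('pics/w3.png',cv2.resize(d['image'][:,:,::-1],(800,600)))
a=snap('top');np.savez('a2.npz',**a)
E
python3 go.py 0.5936 0.1621 0.143 77.9 20
```

```text
time: 5.33
position: [0.5897, 0.1613, 0.142]
tool_rot: [-2.252, -1.822, -0.396]
ft_force: [-0.7, 0.7, -1.0]
grip_width: 0.22
grip_force: 40.0
t 5.4333 shift mm [ 1.   3.9 -0. ] turn deg [ 0.  -0.   0.1]
```

View pics/w3.png

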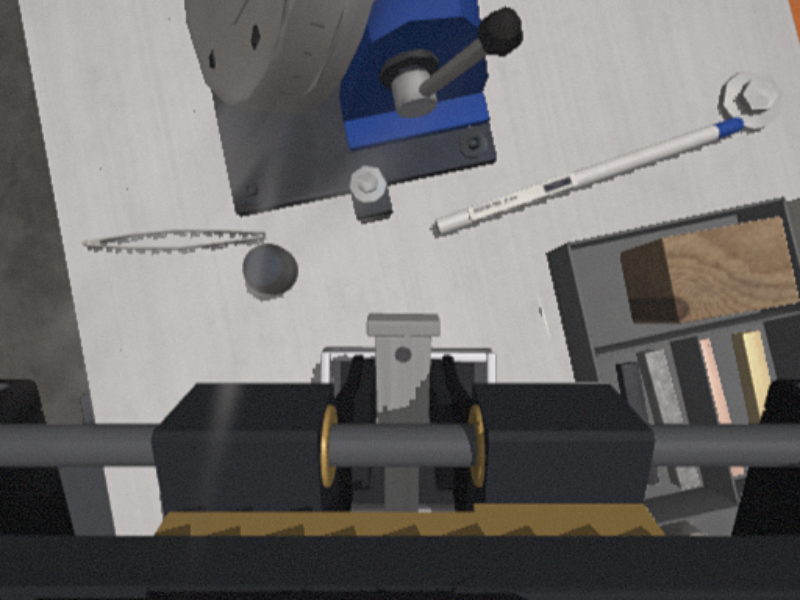

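The far wall's outer corners are at (322,348) and (495,349). The held blade's head runs from (367,315) to (440,315).

```bash
python3 - <<'E'
from h import *
d=dict(np.load('w3.npz'))
f=lambda x,y,z: ray(d,((x+.5)*.64-.5,(y+.5)*.64-.5),z)
l=f(322,348,.058);r=f(495,349,.058);m=(l+r)/2
print(l,r,np.linalg.norm(l-r)); v=r-l;yaw=np.arctan2(v[1],v[0])+np.pi/2;print('yaw',np.degrees(yaw))
u=np.array([np.cos(np.radians(77.9)),np.sin(np.radians(77.9))]);print('chamber origin',m[:2]-.115*u)
# blade in tool coords at head: end-top corners at tool height: blade top z = 3.2-10 -> tool z=-6.8mm
s=np.linalg.inv(d['world_to_cam']) # cam->world
he=d['hand_eye'];K=d['K']
def tool(x,y,z):
    v=he[:3,:3]@np.linalg.inv(K)@np.array([(x+.5)*.64-.5,(y+.5)*.64-.5,1]);c=he[:3,3];return c+v*(z-c[2])/v[2]
for p in((367,314),(440,314),(377,380),(430,380)): print(p,(tool(*p,-.0068)*1000).round(1))
E
```

```text
[0.5484753 0.1785976 0.058    ] [0.6430642  0.15777004 0.058     ] 0.09685477169301776
yaw 77.5821813485032
chamber origin [0.57166362 0.05573875]
(367, 314) [ 29.4 -11.3  -6.8]
(440, 314) [29.4 14.2 -6.8]
(377, 380) [ 3.9 -8.2 -6.8]
(430, 380) [ 3.9 11.2 -6.8]
```

```bash
cat > plan.py <<'E'
import sys,json
from h import *
O=np.array([.5700,.0552]);YAW=np.radians(77.8)
u=np.array([np.cos(YAW),np.sin(YAW),0]);by=np.array([-u[1],u[0],0]);k=np.array([0,0,1.])
B=76.5;D=3.2
def rows(W):
    s=ctrl.get_state();T=R.from_rotvec(s['tool_rot']);p=s['position']
    l=p-np.array([*O,0]);print('t',s['time'],'tcp chamber mm',(np.array([l@u,l@by,l[2]])*1000).round(1))
    for tx,tz,a in W:
        r=np.radians(a);bx=np.cos(r)*u+np.sin(r)*k;bz=-np.sin(r)*u+np.cos(r)*k
        P=np.array([*O,0])+(tx*u+tz*k+B*bx+D*bz)/1000
        G=R.from_matrix(np.c_[bx,-by,-bz])
        print((tx,tz,a),'xyz',T.inv().apply(P-p).round(4),'w',np.degrees((T.inv()*G).as_rotvec()).round(1))
if __name__=='__main__': rows(json.loads(sys.argv[1]))
E
python3 plan.py '[[45,75,20],[42,44,20]]'
```

```text
t 5.4333 tcp chamber mm [108.5   3.4 142.6]
(45, 75, 20) xyz [-0.0063  0.0034  0.0386] w [-0.  -0.   0.2]
(42, 44, 20) xyz [-0.0198  0.0033  0.0667] w [-0.  -0.   0.2]
```

```bash
python3 -m handwheel '[{"x":-0.002,"y":0.002,"z":0.013,"wx":0,"wy":0,"wz":0.2},{"x":-0.004,"y":0.0033,"z":0.026,"wx":0,"wy":0,"wz":0.2},{"x":-0.006,"y":0.0033,"z":0.0386,"wx":0,"wy":0,"wz":0.2},{"x":-0.011,"y":0.0033,"z":0.048,"wx":0,"wy":0,"wz":0.2},{"x":-0.015,"y":0.0033,"z":0.057,"wx":0,"wy":0,"wz":0.2},{"x":-0.02,"y":0.0033,"z":0.0667,"wx":0,"wy":0,"wz":0.2},{"x":-0.02,"y":0.0033,"z":0.0667,"wx":0,"wy":0,"wz":0.2},{"x":-0.02,"y":0.0033,"z":0.0667,"wx":0,"wy":0,"wz":0.2}]'
python3 plan.py '[[42,44,20],[15,36,20],[-8,27,14],[-12,25,8]]'
python3 - <<'E'
from h import *
d=snap('scene');a=snap('top')
c=d['image'][150:260,190:350,::-1];e=a['image'][140:250,150:310,::-1]
g=lambda i:cv2.resize(i,(400,275),interpolation=cv2.INTER_CUBIC)
w=snap('wrist')['image'][:,:,::-1]
cv2.imwrite('pics/m1.png',np.vstack([np.hstack([g(c),g(e)]),cv2.resize(w[180:340],(800,250))]))
E
```

```text
time: 6.1
position: [0.5946, 0.1637, 0.0726]
tool_rot: [-2.256, -1.816, -0.396]
ft_force: [0.1, 0.0, -1.3]
grip_width: 0.223
grip_force: 40.0
t 6.1 tcp chamber mm [111.3  -1.1  72.6]
(42, 44, 20) xyz [ 0.0016 -0.0011 -0.    ] w [ 0.   0.  -0.1]
(15, 36, 20) xyz [-0.0265 -0.0011 -0.0017] w [ 0.   0.  -0.1]
(-8, 27, 14) xyz [-0.0512 -0.001   0.0069] w [ 0.  -6.  -0.1]
(-12, 25, 8) xyz [-0.0566 -0.001   0.0154] w [ -0.  -12.   -0.1]
```

View pics/m1.png

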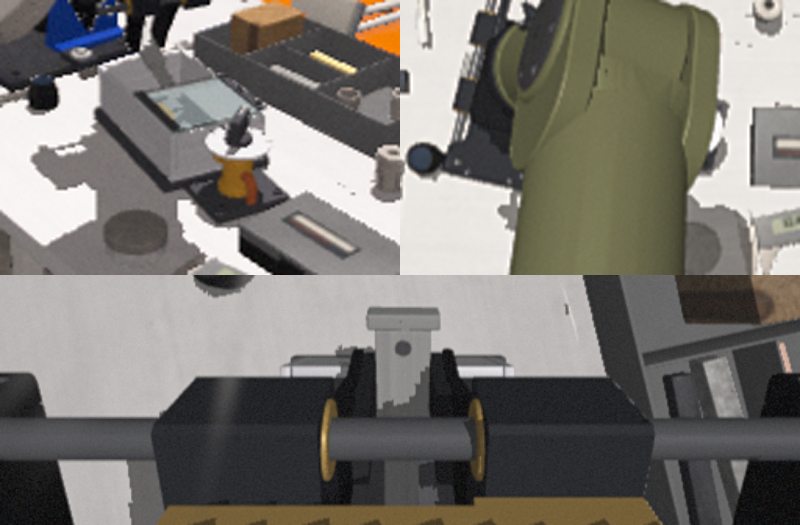

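The blade is poised tip-down over the opening, with the wall ends at (283,362) and (513,362) in the wrist strip. It's about 1–2 mm off centre, which matches the plan, so I'll insert now.

```bash
python3 -m handwheel '[{"x":0,"y":-0.0015,"z":0,"wx":0,"wy":0,"wz":0},{"x":-0.009,"y":-0.0015,"z":-0.0005,"wx":0,"wy":0,"wz":0},{"x":-0.018,"y":-0.0015,"z":-0.001,"wx":0,"wy":0,"wz":0},{"x":-0.0265,"y":-0.0015,"z":-0.0017,"wx":0,"wy":0,"wz":0},{"x":-0.0265,"y":-0.0015,"z":-0.0017,"wx":0,"wy":0,"wz":0},{"x":-0.0265,"y":-0.0015,"z":-0.0017,"wx":0,"wy":0,"wz":0}]'
python3 plan.py '[[15,36,20],[4,31.5,17],[-8,27,14],[-12,25,8]]'
```

```text
time: 6.75
position: [0.5882, 0.1383, 0.0659]
tool_rot: [-2.258, -1.815, -0.398]
ft_force: [-0.4, 0.3, -1.6]
grip_width: 0.222
grip_force: 40.0
t 6.75 tcp chamber mm [85.1 -0.2 65.9]
(15, 36, 20) xyz [ 0.0004 -0.0002  0.0009] w [ 0.1  0.  -0.2]
(4, 31.5, 17) xyz [-0.0114 -0.0002  0.0054] w [ 0.1 -3.  -0.2]
(-8, 27, 14) xyz [-0.0244 -0.0001  0.0096] w [ 0.1 -6.  -0.2]
(-12, 25, 8) xyz [-0.0297 -0.0001  0.018 ] w [  0.1 -12.   -0.2]
```

```bash
python3 -m handwheel '[{"x":-0.006,"y":0,"z":0.003,"wx":0,"wy":-1.5,"wz":0},{"x":-0.0114,"y":0,"z":0.0054,"wx":0,"wy":-3,"wz":0},{"x":-0.018,"y":0,"z":0.0075,"wx":0,"wy":-4.5,"wz":0},{"x":-0.0244,"y":0,"z":0.0096,"wx":0,"wy":-6,"wz":0},{"x":-0.0244,"y":0,"z":0.0096,"wx":0,"wy":-6,"wz":0},{"x":-0.0244,"y":0,"z":0.0096,"wx":0,"wy":-6,"wz":0}]'
python3 plan.py '[[-8,27,14],[-12,25,8],[-13,22,0]]'
```

```text
time: 7.25
position: [0.5839, 0.1212, 0.0485]
tool_rot: [-2.316, -1.868, -0.285]
ft_force: [0.2, 0.9, -0.7]
grip_width: 0.222
grip_force: 40.0
t 7.25 tcp chamber mm [67.4  0.3 48.5]
(-8, 27, 14) xyz [-0.0019  0.0003 -0.0006] w [ 0.  0. -0.]
(-12, 25, 8) xyz [-0.0063  0.0003  0.0084] w [ 0. -6. -0.]
(-13, 22, 0) xyz [-0.0094  0.0003  0.0217] w [  0. -14.  -0.]
```

```bash
python3 -m handwheel '[{"x":-0.003,"y":0,"z":0.004,"wx":0,"wy":-3,"wz":0},{"x":-0.006,"y":0,"z":0.0084,"wx":0,"wy":-6,"wz":0},{"x":-0.0075,"y":0,"z":0.013,"wx":0,"wy":-9,"wz":0},{"x":-0.0085,"y":0,"z":0.017,"wx":0,"wy":-11.5,"wz":0},{"x":-0.0092,"y":0,"z":0.021,"wx":0,"wy":-14,"wz":0},{"x":-0.0092,"y":0,"z":0.021,"wx":0,"wy":-14,"wz":0},{"x":-0.0092,"y":0,"z":0.021,"wx":0,"wy":-14,"wz":0}]'
python3 plan.py '[[-13,20,0]]'
python3 - <<'E'
from h import *
d=snap('scene')
c=d['image'][165:225,220:300,::-1]
w=snap('wrist')['image'][:,:,::-1]
cv2.imwrite('pics/m2.png',np.hstack([cv2.resize(c,(400,300),interpolation=cv2.INTER_CUBIC),cv2.resize(w[180:330,150:350],(400,300))]))
E
```

```text
time: 7.83
position: [0.5831, 0.1178, 0.0259]
tool_rot: [-2.444, -1.973, -0.002]
ft_force: [-0.4, 0.1, -1.2]
grip_width: 0.223
grip_force: 40.0
t 7.8333 tcp chamber mm [64.   0.4 25.9]
(-13, 20, 0) xyz [-0.0005  0.0004  0.0027] w [ 0.  -0.1  0. ]
```

View pics/m2.png

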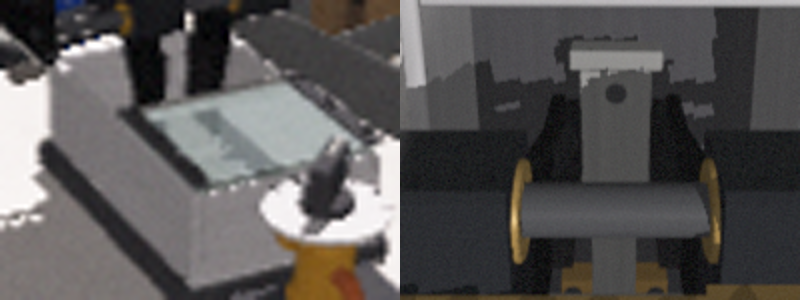

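The wrist crop shows the tip part at x≈614, midway between the two pins at (572,290) and (657,290). Now I'll lower it gently to contact.

```bash
python3 -m handwheel '[{"x":0,"y":0,"z":0.001,"wx":0,"wy":0,"wz":0},{"x":0,"y":0,"z":0.002,"wx":0,"wy":0,"wz":0},{"x":0,"y":0,"z":0.002,"wx":0,"wy":0,"wz":0},{"x":0,"y":0,"z":0.002,"wx":0,"wy":0,"wz":0}]'
python3 -m handwheel '[{"x":0,"y":0,"z":0.0005,"wx":0,"wy":0,"wz":0},{"x":0,"y":0,"z":0.001,"wx":0,"wy":0,"wz":0},{"x":0,"y":0,"z":0.001,"wx":0,"wy":0,"wz":0}]'
```

```text
time: 8.27
position: [0.5833, 0.1162, 0.0242]
tool_rot: [2.447, 1.97, 0.001]
ft_force: [-0.2, -0.3, -1.2]
grip_width: 0.224
grip_force: 40.0
time: 8.52
position: [0.5833, 0.1166, 0.0232]
tool_rot: [2.446, 1.97, 0.001]
ft_force: [-0.4, 0.4, -0.4]
grip_width: 0.222
grip_force: 40.0
```

```bash
python3 -m handwheel '[{"x":0,"y":0,"z":0,"wx":0,"wy":0,"wz":0},{"x":0,"y":0,"z":0,"wx":0,"wy":0,"wz":0},{"x":0,"y":0,"z":0,"wx":0,"wy":0,"wz":0},{"x":0,"y":0,"z":0,"wx":0,"wy":0,"wz":0}]' 0.036
python3 -m handwheel '[{"x":0,"y":0,"z":-0.004,"wx":0,"wy":0,"wz":0},{"x":0,"y":0,"z":-0.012,"wx":0,"wy":0,"wz":0},{"x":0,"y":0,"z":-0.025,"wx":0,"wy":0,"wz":0},{"x":0,"y":0,"z":-0.05,"wx":0,"wy":0,"wz":0},{"x":0,"y":0,"z":-0.08,"wx":0,"wy":0,"wz":0},{"x":0,"y":0,"z":-0.11,"wx":0,"wy":0,"wz":0},{"x":0,"y":0,"z":-0.14,"wx":0,"wy":0,"wz":0},{"x":0,"y":0,"z":-0.14,"wx":0,"wy":0,"wz":0},{"x":0,"y":0,"z":-0.14,"wx":0,"wy":0,"wz":0}]'
python3 - <<'E'
from h import *
w=snap('wrist');np.savez('w4.npz',**w)
cv2.imwrite('pics/w4.png',cv2.resize(w['image'][:,:,::-1],(800,600)))
s=ctrl.get_state();print(s['position'],s['grip_width'])
E
```

```text
time: 8.85
position: [0.5834, 0.1168, 0.0232]
tool_rot: [2.446, 1.97, 0.001]
ft_force: [-0.3, -0.1, 0.2]
grip_width: 0.388
grip_force: 0.0
time: 9.6
position: [0.5849, 0.1169, 0.1666]
tool_rot: [2.445, 1.969, 0.01]
ft_force: [-0.8, -0.2, 0.1]
grip_width: 0.415
grip_force: 0.0
[0.58359506 0.11682824 0.16456119] 0.41565277575385845
```

View pics/w4.png

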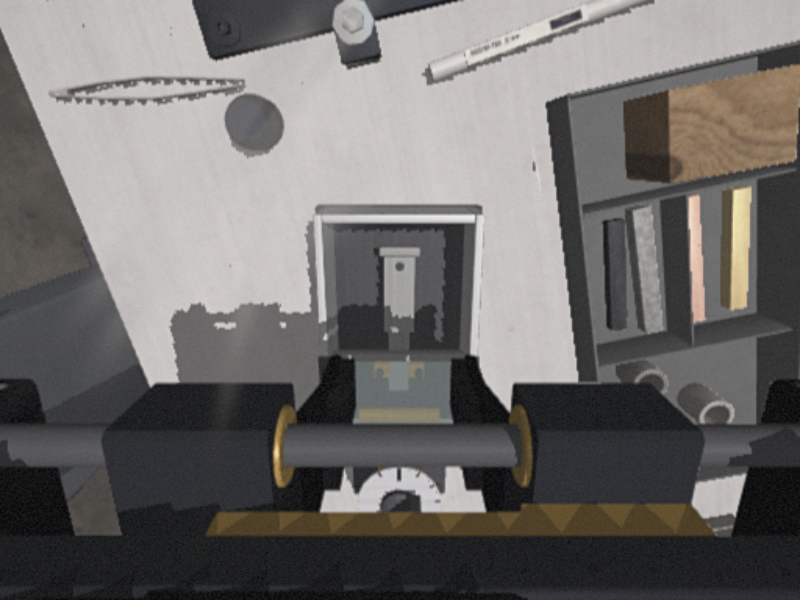

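The blade lies straight on both rests, with its head at (398,250) and its tip at (398,388) between the brass pins. Next I'll move to look at the valve.

```bash
python3 -m handwheel '[{"x":-0.02,"y":0,"z":-0.01,"wx":0,"wy":0,"wz":0},{"x":-0.04,"y":0,"z":-0.02,"wx":0,"wy":0,"wz":0},{"x":-0.065,"y":0,"z":-0.02,"wx":0,"wy":0,"wz":0},{"x":-0.09,"y":0,"z":-0.02,"wx":0,"wy":0,"wz":0},{"x":-0.115,"y":0,"z":-0.02,"wx":0,"wy":0,"wz":0},{"x":-0.14,"y":0,"z":-0.02,"wx":0,"wy":0,"wz":0},{"x":-0.165,"y":0,"z":-0.02,"wx":0,"wy":0,"wz":0},{"x":-0.182,"y":0,"z":-0.02,"wx":0,"wy":0,"wz":0},{"x":-0.182,"y":0,"z":-0.02,"wx":0,"wy":0,"wz":0},{"x":-0.182,"y":0,"z":-0.02,"wx":0,"wy":0,"wz":0}]'
python3 - <<'E'
from h import *
w=snap('wrist');np.savez('w5.npz',**w);im=w['image']
c=proj(w,[.5525,-.0259,.0845]);print('expect',c)
x,y=int(c[0]),int(c[1]);y0=max(0,y-60);x0=x-80
cv2.imwrite('pics/w5.png',cv2.resize(im[y0:y0+120,x0:x0+160,::-1],(800,600),interpolation=cv2.INTER_CUBIC));print(x0,y0)
E
```

```text
time: 10.48
position: [0.5435, -0.0618, 0.1823]
tool_rot: [-2.448, -1.967, 0.001]
ft_force: [0.6, 0.6, -0.3]
grip_width: 0.414
grip_force: 0.0
expect [257.45774331 153.48627209]
177 93
```

View pics/w5.png

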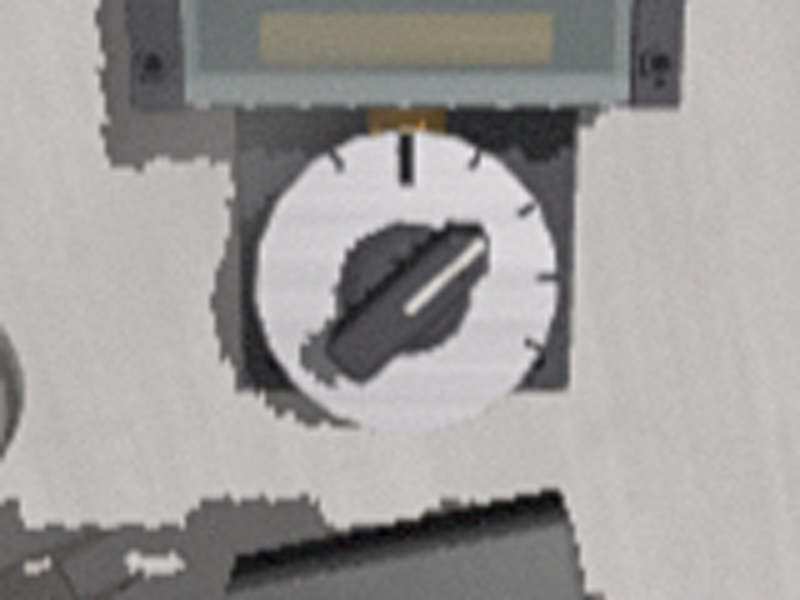

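The white pointer line runs from (410,312) to (483,240). The long mark is at (405,133)–(405,185), and the dial centre is about (405,281).

```bash
python3 - <<'E'
from h import *
w=dict(np.load('w5.npz'))
f=lambda x,y,z: ray(w,(177+(x+.5)/5-.5,93+(y+.5)/5-.5),z)
a=f(410,312,.0845);b=f(483,240,.0845);v=b-a;p=np.degrees(np.arctan2(v[1],v[0]))
m=f(405,185,.058);n=f(405,133,.058);v=n-m;c=f(405,281,.058)
print('pointer',p,a,b,'mark yaw',np.degrees(np.arctan2(v[1],v[0])),np.degrees(np.arctan2(*(n-c)[1::-1])),'dial c',c)
g=(f(345,365,.0845)+f(485,235,.0845))/2;print('wing mid',g)
E
python3 go.py 0.5525 -0.0259 0.11 25 0
```

```text
pointer 32.41137356746332 [ 0.5531843  -0.02740787  0.0845    ] [ 0.56807725 -0.01795237  0.0845    ] mark yaw 77.55385047376545 77.55385047376582 dial c [ 0.55259302 -0.02604308  0.058     ]
wing mid [ 0.55429704 -0.02565449  0.0845    ]
t 10.5333 shift mm [35.4  1.1 72.3] turn deg [-0.  -0.  52.7]
```

```bash
python3 -m handwheel '[{"x":0.006,"y":0,"z":0.01,"wx":0,"wy":0,"wz":6.5},{"x":0.012,"y":0,"z":0.02,"wx":0,"wy":0,"wz":13},{"x":0.018,"y":0.001,"z":0.03,"wx":0,"wy":0,"wz":19.5},{"x":0.024,"y":0.001,"z":0.04,"wx":0,"wy":0,"wz":26},{"x":0.03,"y":0.001,"z":0.05,"wx":0,"wy":0,"wz":32.5},{"x":0.0354,"y":0.001,"z":0.06,"wx":0,"wy":0,"wz":39},{"x":0.0354,"y":0.001,"z":0.07,"wx":0,"wy":0,"wz":45.3},{"x":0.0354,"y":0.001,"z":0.07,"wx":0,"wy":0,"wz":45.3},{"x":0.0354,"y":0.001,"z":0.07,"wx":0,"wy":0,"wz":45.3}]'
python3 go.py 0.5526 -0.026 0.071 32.4 0
```

```text
time: 11.28
position: [0.5525, -0.0252, 0.1123]
tool_rot: [3.014, 0.885, -0.002]
ft_force: [0.2, 0.4, -0.5]
grip_width: 0.417
grip_force: 0.0
t 11.2833 shift mm [-0.3  0.7 41.3] turn deg [-0.   0.1  0.3]
```

```bash
python3 -m handwheel '[{"x":0,"y":0.0007,"z":0.01,"wx":0,"wy":0,"wz":0},{"x":0,"y":0.0007,"z":0.02,"wx":0,"wy":0,"wz":0},{"x":0,"y":0.0007,"z":0.03,"wx":0,"wy":0,"wz":0},{"x":0,"y":0.0007,"z":0.041,"wx":0,"wy":0,"wz":0},{"x":0,"y":0.0007,"z":0.041,"wx":0,"wy":0,"wz":0},{"x":0,"y":0.0007,"z":0.041,"wx":0,"wy":0,"wz":0}]'
python3 -m handwheel '[{"x":0,"y":0,"z":0,"wx":0,"wy":0,"wz":0},{"x":0,"y":0,"z":0,"wx":0,"wy":0,"wz":0},{"x":0,"y":0,"z":0,"wx":0,"wy":0,"wz":0},{"x":0,"y":0,"z":0,"wx":0,"wy":0,"wz":0},{"x":0,"y":0,"z":0,"wx":0,"wy":0,"wz":0},{"x":0,"y":0,"z":0,"wx":0,"wy":0,"wz":0}]' 0.0 15
python3 go.py 0.5526 -0.026 0.071 77.7 0
```

```text
time: 11.78
position: [0.5526, -0.0276, 0.0711]
tool_rot: [3.017, 0.876, -0.002]
ft_force: [0.1, -0.9, 0.5]
grip_width: 0.413
grip_force: 0.0
time: 12.28
position: [0.5529, -0.026, 0.0724]
tool_rot: [-3.015, -0.877, -0.0]
ft_force: [-3.5, 3.2, 4.3]
grip_width: 0.112
grip_force: 14.9
t 12.2833 shift mm [-0.3 -0.2  1.4] turn deg [ -0.1  -0.1 -45.3]
```

```bash
python3 -m handwheel '[{"x":0,"y":0,"z":0,"wx":0,"wy":0,"wz":-5},{"x":0,"y":0,"z":0,"wx":0,"wy":0,"wz":-10},{"x":0,"y":0,"z":0,"wx":0,"wy":0,"wz":-15},{"x":0,"y":0,"z":0,"wx":0,"wy":0,"wz":-20},{"x":0,"y":0,"z":0,"wx":0,"wy":0,"wz":-25},{"x":0,"y":0,"z":0,"wx":0,"wy":0,"wz":-30},{"x":0,"y":0,"z":0,"wx":0,"wy":0,"wz":-36},{"x":0,"y":0,"z":0,"wx":0,"wy":0,"wz":-42},{"x":0,"y":0,"z":0,"wx":0,"wy":0,"wz":-45.3},{"x":0,"y":0,"z":0,"wx":0,"wy":0,"wz":-45.3}]'
python3 -m handwheel '[{"x":0,"y":0,"z":0,"wx":0,"wy":0,"wz":0},{"x":0,"y":0,"z":0,"wx":0,"wy":0,"wz":0},{"x":0,"y":0,"z":0,"wx":0,"wy":0,"wz":0},{"x":0,"y":0,"z":0,"wx":0,"wy":0,"wz":0}]'
python3 go.py 0.5526 -0.026 0.071 77.7 0
python3 -m handwheel '[{"x":0,"y":0,"z":0,"wx":0,"wy":0,"wz":0},{"x":0,"y":0,"z":0,"wx":0,"wy":0,"wz":0},{"x":0,"y":0,"z":0,"wx":0,"wy":0,"wz":0},{"x":0,"y":0,"z":0,"wx":0,"wy":0,"wz":0}]' 0.036
python3 -m handwheel '[{"x":0,"y":0,"z":-0.01,"wx":0,"wy":0,"wz":0},{"x":0,"y":0,"z":-0.03,"wx":0,"wy":0,"wz":0},{"x":0,"y":0,"z":-0.06,"wx":0,"wy":0,"wz":0},{"x":-0.02,"y":0,"z":-0.09,"wx":0,"wy":0,"wz":0},{"x":-0.035,"y":0,"z":-0.11,"wx":0,"wy":0,"wz":0},{"x":-0.035,"y":0,"z":-0.11,"wx":0,"wy":0,"wz":0},{"x":-0.035,"y":0,"z":-0.11,"wx":0,"wy":0,"wz":0}]'
python3 - <<'E'
from h import *
w=snap('wrist');np.savez('w6.npz',**w);im=w['image']
cv2.imwrite('pics/w6.png',im[:,:,::-1])
c=proj(w,[.5526,-.026,.0845]);x,y=int(c[0]),int(c[1])
g=im[y-25:y+26,x-25:x+26].astype(int)
yy,xx=np.mgrid[y-25:y+26,x-25:x+26]
r=np.array([np.linalg.norm(ray(w,p,.0845)[:2]-[.5526,-.026]) for p in np.c_[xx.ravel(),yy.ravel()]]).reshape(g.shape[:2])
m=((g.min(2)>125)&(r<.018)).astype(np.uint8)
n,l,s,ct=cv2.connectedComponentsWithStats(m)
for i in range(1,n):
    if s[i,4]>5:
        q=np.c_[xx[l==i],yy[l==i]];W=np.array([ray(w,p,.0845)[:2] for p in q]);vx=cv2.fitLine(W.astype(np.float32),2,0,.01,.01).ravel()
        print(s[i],W.mean(0),np.degrees(np.arctan2(vx[1],vx[0])))
E
```

```text
time: 13.12
position: [0.5519, -0.0254, 0.0724]
tool_rot: [-2.44, -1.973, 0.0]
ft_force: [-5.6, 5.1, 7.2]
grip_width: 0.108
grip_force: 15.0
time: 13.45
position: [0.5519, -0.0254, 0.0724]
tool_rot: [-2.442, -1.97, 0.0]
ft_force: [-5.3, 3.7, 5.2]
grip_width: 0.117
grip_force: 15.0
t 13.45 shift mm [-0.4  0.8  1.4] turn deg [-0.2 -0.1  0.1]
time: 13.78
position: [0.5537, -0.0278, 0.0722]
tool_rot: [2.446, 1.969, 0.001]
ft_force: [-0.5, 1.1, 0.5]
grip_width: 0.333
grip_force: 0.0
time: 14.37
position: [0.5467, -0.0627, 0.184]
tool_rot: [2.447, 1.966, 0.006]
ft_force: [0.5, 1.2, -0.2]
grip_width: 0.416
grip_force: 0.0
[  5   5  16  37 218] [ 0.54020471 -0.02171024] 70.229
[ 19   5  27  41 326] [ 0.56270248 -0.029865  ] 68.28406
[24  6  3 21 50] [ 0.55465425 -0.01741323] 79.34549
```

The pointer line now measures 79.3° against 77.6° for the mark, a 0.03 rad difference and well inside tolerance. The arm is clear, so I'll hand the job in.

```bash
python3 -c "
from bench import ctrl
print(ctrl.close_job())"
```

```text
the job is handed in; nothing more can be done
None
```

The job is handed in, with no verdict shown: the blade was seen lying straight on its rests with the tip between the pins, and the argon valve pointer measured about 0.03 rad from the long mark at around 14.4 s.

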